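# Gauge the test cut, then hold the slicer's hidden bolt head

### The arm

A 6-joint arm with a two-finger parallel gripper is mounted at the origin on the work surface. World frame = base frame: x ahead of the robot, y to its left, z up, the work surface at z = 0. Lengths are in m, angles in rad, forces in N, time in s.
With the tool pointing down it reaches from about 0.325 to 0.775 m from the base axis. Payload 5.5 kg.
Tool frame: the origin (TCP) lies on the centre line of the jaws, within the pads' length; the fingertips stand ahead of it and the grasp point (between the pads) lies 6 mm ahead of it (arm.finger_overhang is the z of the fingertips in the tool frame, in m); z points along the fingers, y is the direction in which the jaws open and shut (so a half turn about z gives the same grasp; the last joint's range is limited). The gripper opens to 88 mm and grips with 3 to 60 N. Pads are 20 mm wide; open, the fingers measure 115 mm over their backs; the gripper's body (75 mm by 178 mm) begins 61 mm behind the grasp point.
Start: joints at [-1.349, 0.091, 1.231, -0, 1.82, -0.057], TCP at [0.165, -0.577, 0.248] pointing down, gripper open.
Joint ranges: [-2.87, 2.87], [-0.86, 2.18], [0.17, 2.46], [-1.51, 4.65], [0.06, 2.69], [-2.65, 2.65]. Speed limits (rad/s): [2.57, 2.57, 3.01, 3.14, 3.14, 3.14].

### API

Orientations are given as a unit quaternion [x, y, z, w].
In Python, from plant import arm gives the robot as it stands. The module is installed in compiled form; this text tells all that it offers.
- The arm moves only by the tool carry_out, never from a script. Its argument "moves" is a list of rows, each a list of 3 entries, a list of its own where there are three numbers: the turn, a rotation vector about the tool's x, y, z in degrees, then the shift along the tool's x, y, z in cm, then the closure, from 0 (fully open) to 1 (shut). A call has exactly 8 rows; each row is the pose to reach, as a shift and turn from the pose commanded when the call began, along the tool's axes at that moment; what a row does not reach only later rows make up. A row lasts 1/10 s, in which the tool goes at most 50 mm and 8.59 degrees, less where a joint would pass 70% of its speed; a pose out of reach is approached as far as the arm can. A call with a gripper value outside its range is refused whole. The fingers move at their own pace and stop on an object; "squeeze" is the grip in N (left out, the last holds). Time passes only in rows, so rows that repeat a pose let the fingers close, or fill a call up. It gives the time, the measured TCP pose, the force and the opening at its end, in the units of the state.
- arm.get_obs(): the state, without advancing time (a new reading comes with each control period).
- arm.capture(name): name is "scene" or "side" or "wrist"; returns a dict with "frame" (384x512x3 uint8, red, green, blue), "camera_matrix" (3x3 intrinsics, pixels), "dist" ([k1, k2, p1, p2, k3] as OpenCV has them; the pictures are not rectified), "cam_to_world" (4x4, takes a point from camera to world coordinates); the wrist camera has in their place "mount" (4x4, takes a point from camera to tool coordinates, whose origin is the TCP and whose axes are the flange's). Camera axes: x right, y down, z forward; pixel columns grow to the right and rows downward; lengths in m; the calibration is good to about 2 mm. A picture is of the moment at which its call begins: read the wrist's pose just before it. There is no depth.
- arm.close_job(): hands the job in, once; it reports no verdict.
The state is a dict: "t": time; "joint_pos": joint angles; "joint_velocities": joint speeds; "joint_torque": joint torques, N m; "tool_pos": TCP position; "eef_rot": TCP orientation; "ft_force": force on the tool from outside, world axes, zero at the start; "moment": the same for the moment, N m; "grip_width": finger opening in m.
Only numpy, scipy, OpenCV 4.12 (cv2) and the standard library are available. Lean on these libraries where they do the work, as an engineer would, in place of code of your own. Each camera call takes 0.05 s, during which the arm holds its last target.

### The job

The slicer's setting is being locked: push the thickness gauge's knob down until its sprung foot rests gently on the test-cut carrot block, keep it there a moment, then let the gauge rise. Next reach down into the narrow gap behind the slicer's upright bracket, grip the hidden hexagonal bolt head across its sides and hold it from turning against the slowly running nut driver; finish while still gripping it, so that it stands still. Leave the carrot block on the gauge and do not shift or tip the other things on the bench.

Things in the scene. Friction and masses are not known exactly. Their poses are not given: they have to be found in the camera images.
- slicer: Bench slicer, fixed, base 270 x 240 x 12 mm. Origin on the table under its upright bracket plate (x = -4 to 4 mm, 200 mm wide in y, top 130 mm above the table); x points to the back, z up. Behind the bracket a 50 mm gap (x = 4 to 54), open at the top and both y ends; then a white housing 200 mm wide, 130 high (x = 54 to 150). A nut driver stands in front (x = -115 to -39, 131 high).
- gap_middle (a point): Middle of the open top of the gap behind the bracket, 130 mm above the table: x across the gap (slicer's x), y along it. The bolt may sit up to 40 mm to either side of it along y.
- bolt_head (a point): Centre of the hexagonal bolt head, in the gap, 105 mm above the table, 25 mm below the bracket's top edge. Axis level, along the slicer's x. 24 mm across flats, 27.7 across corners, 14 mm long. 17 mm free to the bracket plate (a 20 mm thick sleeve there), 19 mm to the housing, over 40 mm to each side along y, over 75 mm below. Site axes: x is the bolt's, y and z turn with it.
- bolt (a joint): Turn of the bolt about the slicer's +x, rad. At 0 and every 60 degrees two flats of the head are upright, facing the slicer's +y and -y. A nut driver keeps turning the bolt slowly (about 0.2 rad/s, positive, 0.16 N m) until the head is held; gripped firmly between two upright pads at any angle, it stops, flush with them or jammed by its corners.
- gauge: Bench thickness gauge, fixed: a base 150 (x) x 100 (y) x 15 mm whose top is the anvil, a C-shaped frame with its column 75 mm towards +x of the spindle and an arm at 100 to 116 mm height, 30 mm wide. Origin on the table on the spindle's axis; z up. It may stand left or right of the slicer.
- knob_top (a point): Centre of the flat top of the black knob (32 mm diameter, 18 mm high, vertical spindle) on the gauge; 182 mm above the table when up. It moves down with the spindle.
- gauge_slide (a joint): How far the knob and spindle are pushed down, m: 0 up, 0.042 at the stop. A light return spring (1.5 N at the top, 60 N/m) lifts it to 0 when let go.
- gauge_foot (a joint): How far the foot is pushed up into the spindle, m: 0 hanging free, 0.012 at its stop; its spring takes 1 N plus 250 N/m. With the carrot block in place the foot touches it after 24 mm of knob travel; 28 to 32 mm of travel compresses the foot by 4 to 8 mm, a proper reading. Beyond 36 mm the foot is solid and squashes the carrot.
- foot_face (a point): Centre of the round foot's flat underside (26 mm diameter), 63 mm above the table when up. It moves with the foot.
- carrot_mid (a point): Centre of the orange carrot block, 30 x 65 x 24 mm high, lying loose on the gauge's base under the foot (its top 39 mm above the table).
- tub: White open plastic tub, 110 x 110 x 65 mm; a bystander to leave alone. Origin at the centre of its underside, z up.
- jar_a: Spice jar, 54 mm diameter, 120 mm high, blue lid; a bystander to leave alone. Origin at the centre of its underside, z up.
- jar_b: Spice jar, 54 mm diameter, 120 mm high, red lid; a bystander to leave alone. Origin at the centre of its underside, z up.
- onion: Onion, 74 mm diameter, 78 mm high; a bystander to leave alone. Origin at the centre of its underside, z up.
- cup: Steel cup, 64 mm diameter, 60 mm high; a bystander to leave alone. Origin at the centre of its underside, z up.
- potato: Potato, 75 x 50 x 42 mm, on the yellow board (12 mm thick); a bystander to leave alone. Origin at the centre of its underside, z up.
- garlic: Garlic bulb, 40 x 40 x 35 mm, on the green board (12 mm thick); a bystander to leave alone. Origin at the centre of its underside, z up.
Not all that is in view belongs to the job. There is more than one size of the gauge; the job needs the larger.

How it is judged:
On the way, in this order (a step that is already met when the one before it is completed fails the run):
1. the gauge's foot rests, sprung, on the carrot block: at least 1 N of contact, the foot pushed up 1 to 11 mm (contact force between gauge_foot and carrot above 1 N and value of joint gauge_foot between 0.001 and 0.011 m), for 0.3 s.
2. the gauge has risen again (within 5 mm of its top) (value of joint gauge_slide below 0.005 m), for 0.1 s.
3. the fingers grip the bolt head and it has stopped turning (distance between the grasp point and bolt_head below 0.02 m and contact force between the fingers and bolt above 6 N and velocity of joint bolt between -0.04 and 0.04 rad/s), for 0.3 s.
At the end, for the whole second after the job is handed in: The fingers are closed on the bolt head (grasp point within 20 mm of its centre, more than 6 N of contact) and the bolt turns at less than 0.04 rad/s; the gauge is up (within 5 mm) and the carrot block lies within 20 mm of where it was (all of step 3 and value of joint gauge_slide below 0.005 m and distance of carrot_mid from where it was at the start of the episode below 0.02 m); the arm keeps its last pose, push and grip.
It fails at once if the carrot block is squashed under the foot (over 12 N) (contact force between gauge_foot and carrot above 12 N).
It fails at once if a bystander is shifted by more than 30 mm or tipped (distance of any of tub, jar_a, jar_b, onion, cup, potato, garlic from where it was at the start of the episode above 0.03 m or angle between any of tub, jar_a, jar_b, onion, cup, potato, garlic's own z axis and vertical above 0.35 rad).
It also fails if it takes over 64 s, if anything falls off the work surface, if the arm or the gripper's body presses on something with over 40 N, if the wrist force passes 120 N, or if a joint passes its speed limit or range.

## Working session

There is one attempt and no reset: what is moved stays moved. The work goes in short steps, Python scripts to look and compute and a tool call to move; the robot and the scene stay as the last step left them, time stands still between calls to the robot, and variables do not carry over. Pictures are saved under pics/ and viewed, and the job is handed in when it is done.

Besides the shell and the picture viewer there is one more tool, called by a JSON object that holds its "op" and its "data". carry_out: Moves the arm, as the interface text tells. Its arguments: {"type":"object","properties":{"moves":{"type":"array"},"squeeze":{"type":"number"}},"required":["moves"]}

```bash
mkdir -p pics; cat > h.py <<'E'
import numpy as np,cv2
from plant import arm
from scipy.spatial.transform import Rotation as R
def save(n,name):
    c=arm.capture(n); cv2.imwrite('pics/'+name+'.png',c['frame'][:,:,::-1]); np.savez('pics/'+name+'.npz',**{k:v for k,v in c.items()}); return c
E
python3 - <<'E'
from h import *
o=arm.get_obs()
print(o,arm.finger_overhang)
np.savez('pics/obs1.npz',p=o['tool_pos'],q=o['eef_rot'])
for n in ['scene','side','wrist']:
    c=save(n,n+'1')
    print(n,c['camera_matrix'],c['dist'],c.get('cam_to_world',c.get('mount')))
E
```

```text
{'t': 0.0, 'joint_pos': array([-1.34873707e+00,  9.18006385e-02,  1.23185934e+00,  5.26929430e-06,
        1.81978980e+00, -5.67045937e-02]), 'joint_velocities': array([ 0.00097166, -0.00057051, -0.00047421, -0.00012599,  0.00056936,
        0.00039613]), 'joint_torque': array([ 7.99873287e-04, -4.46457160e+01, -4.06439137e+01,  6.98792771e-02,
        2.93044921e-02, -1.39357285e-04]), 'tool_pos': array([ 0.16504358, -0.5765989 ,  0.24655668]), 'eef_rot': array([ 9.90301538e-01,  1.38931640e-01, -7.41383750e-05, -9.25601769e-04]), 'ft_force': array([-0.28499512, -0.15254003,  0.1636547 ]), 'moment': array([-0.02283205, -0.0374694 ,  0.00886228]), 'grip_width': 0.08757941581951215} 0.025
scene [[446.07361726   0.         255.52570806]
 [  0.         446.07361726 192.34089143]
 [  0.           0.           1.        ]] [-0.10501944  0.          0.          0.          0.        ] [[-0.57672004  0.6675677  -0.47090058  1.17653863]
 [ 0.81692147  0.4671853  -0.338197    0.48234886]
 [-0.00577156 -0.57973378 -0.81478551  1.26631798]
 [ 0.          0.          0.          1.        ]]
sid
[... 159 characters left out ...]
        0.          0.        ] [[-0.93467947 -0.28717027  0.20954124  0.16456206]
 [-0.35509534  0.72637915 -0.58845614  0.93898072]
 [ 0.01678072 -0.62442499 -0.7809045   1.35247601]
 [ 0.          0.          0.          1.        ]]
wrist [[265.62094695   0.         257.70539357]
 [  0.         265.62094695 193.74455152]
 [  0.           0.           1.        ]] [-0.05192595  0.          0.          0.          0.        ] [[ 1.25017859e-03 -9.53166671e-01 -3.02442943e-01  8.45225049e-02]
 [ 9.99999219e-01  1.18978145e-03  3.83932210e-04  3.34799899e-04]
 [-6.11038376e-06 -3.02443187e-01  9.53167414e-01 -1.37243582e-01]
 [ 0.00000000e+00  0.00000000e+00  0.00000000e+00  1.00000000e+00]]
```

View pics/scene1.png

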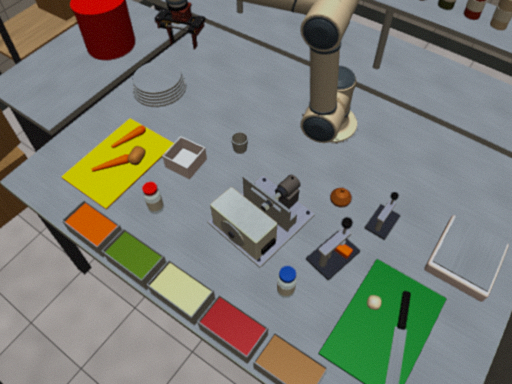

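View pics/side1.png

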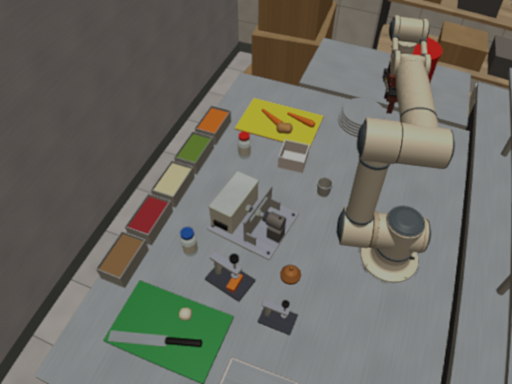

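View pics/wrist1.png

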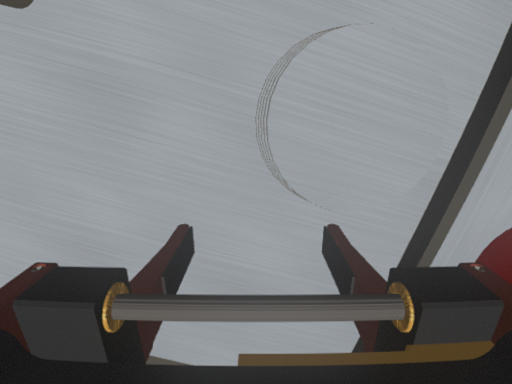

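Two gauges: scene (333,252) with knob (347,223), and scene (383,218) with knob (394,196). The first is larger and holds the orange carrot block. I'll confirm it in a crop.

```bash
python3 - <<'E'
import cv2,numpy as np
a=cv2.imread('pics/scene1.png')[160:290,200:410]; b=cv2.imread('pics/side1.png')[165:335,195:310]
cv2.imwrite('pics/c1.png',cv2.resize(a,None,fx=3.8,fy=3.8,interpolation=cv2.INTER_CUBIC))
cv2.imwrite('pics/c2.png',cv2.resize(b,None,fx=3.5,fy=3.5,interpolation=cv2.INTER_CUBIC))
E
```

```text
(no output)
```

View pics/c1.png

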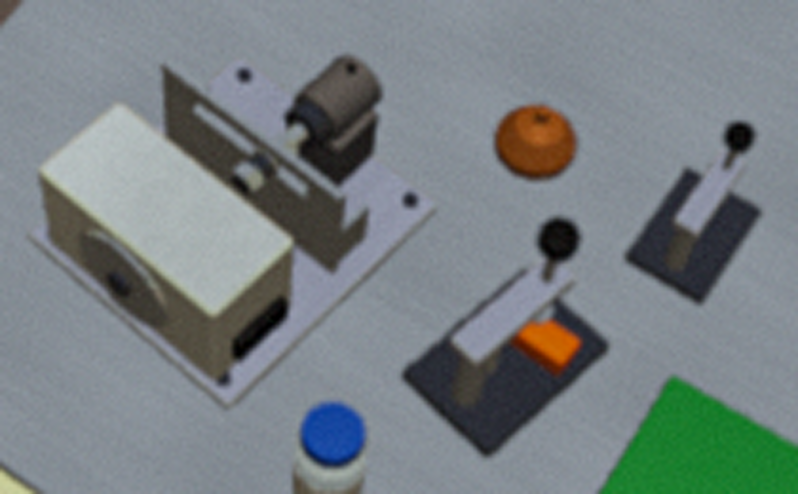

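View pics/c2.png

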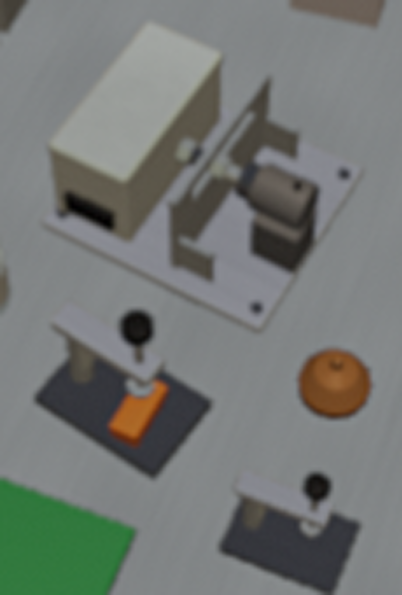

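The crop confirms it: the gauge with the carrot is the larger. The bolt head is the light blob in the gap, at crop (247,178) in scene and (187,150) in side. Next I'll triangulate.

```bash
cat >> h.py <<'E'
def ray(d,uv):
    K=d['camera_matrix'];p=cv2.undistortPoints(np.array([[uv]],float),K,d['dist'])[0,0]
    T=d['cam_to_world']; v=T[:3,:3]@np.r_[p,1]; return T[:3,3],v/np.linalg.norm(v)
def plane(d,uv,z):
    o,v=ray(d,uv); return o+v*(z-o[2])/v[2]
def tri(rs):
    A=0;b=0
    for o,v in rs:
        P=np.eye(3)-np.outer(v,v);A=A+P;b=b+P@o
    x=np.linalg.solve(A,b); return x,[np.linalg.norm((np.eye(3)-np.outer(v,v))@(x-o)) for o,v in rs]
def blob(img,m,c):
    n,l,s,ce=cv2.connectedComponentsWithStats(m.astype(np.uint8)); 
    k=[i for i in range(1,n) if s[i,4]>15]; i=min(k,key=lambda i:np.hypot(*(ce[i]-c))); return ce[i],s[i],l==i
E
python3 - <<'E'
from h import *
S=dict(np.load('pics/scene1.npz'));D=dict(np.load('pics/side1.npz'))
np.set_printoptions(precision=4,suppress=True)
def f(c,o,k): return (np.array(c)+.5)/k+np.array(o)-.5
s=lambda x,y:f((x,y),(200,160),3.8); d=lambda x,y:f((x,y),(195,165),3.5)
for im,c,n in((S,s(558,240),'S'),(D,d(137,327),'D')):
    fr=im['frame'].astype(int); m=fr.max(2)<40
    ce,st,_=blob(fr,m,c); print('knob',n,c,ce,st)
print('knob',tri([ray(S,s(558,240)),ray(D,d(137,327))]))
print('knob plane S',plane(S,s(558,238),.175),'D',plane(D,d(137,325),.175))
print('bolt',tri([ray(S,s(247,178)),ray(D,d(187,150))]),plane(S,s(247,178),.105),plane(D,d(187,150),.105))
# base corners z=.012 slicer
for n,im,l in(('S',S,[s(33,233),s(228,402),s(436,208),s(243,62)]),('D',D,[d(48,220),d(262,325),d(360,168)])):
    for p in l: print('base',n,plane(im,p,.012))
# housing top corners z=.13
for n,im,l in(('S',S,[s(42,172),s(120,104),s(290,244),s(216,312)]),('D',D,[d(52,147),d(148,25),d(218,57),d(130,180)])):
    for p in l: print('house',n,plane(im,p,.13))
print('plate S',plane(S,s(164,67),.13),plane(S,s(344,202),.13)) 
print('plate D',plane(D,d(170,200),.13),plane(D,d(268,80),.13))
for n,im,l in(('S',S,[s(404,376),s(488,452),s(607,347)]),('D',D,[d(36,400),d(153,474),d(211,404)])):
    for p in l: print('gbase',n,plane(im,p,.015))
E
```

```text
knob S [346.4737 222.7895] [346.4416 222.7013] [342 218  10  11  77]
knob D [233.7857 258.0714] [233.7455 258.4909] [230 255   8   9  55]
knob (array([0.4826, 0.3046, 0.1737]), [np.float64(0.0005711802839574375), np.float64(0.0005711802839574564)])
knob plane S [0.4821 0.3045 0.175 ] D [0.4829 0.3028 0.175 ]
bolt (array([0.5353, 0.0557, 0.1095]), [np.float64(0.000845618147640449), np.float64(0.0008456181476404287)]) [0.5333 0.0549 0.105 ] [0.5365 0.0515 0.105 ]
base S [ 0.636  -0.0993  0.012 ]
base S [0.6714 0.1324 0.012 ]
base S [0.4127 0.1747 0.012 ]
base S [ 0.377 -0.056  0.012]
base D [0.668 0.129 0.012]
base D [0.4074 0.1678 0.012 ]
base D [ 0.376  -0.0617  0.012 ]
house S [ 0.6374 -0.0748  0.13  ]
house S [ 0.5469 -0.0641  0.13  ]
house S [0.579  0.1269 0.13  ]
house S [0.6619 0.1144 0.13  ]
house D [0.6587 0.1164 0.13  ]
house D [ 0.6332 -0.0747  0.13  ]
house D [ 0.5453 -0.0596  0.13  ]
house D [0.568  0.1256 0.13  ]
plate S [ 0.4948 -0.057   0.13  ] [0.5218 0.1405 0.13  ]
plate D [0.5212 0.1337 0.13  ] [ 0.4843 -0.049   0.13  ]
gbase S [0.5704 0.2383 0.015 ]
gbase S [0.5898 0.3294 0.015 ]
gbase S [0.4509 0.3636 0.015 ]
gbase D [0.5854 0.3329 0.015 ]
gbase D [0.4466 0.3641 0.015 ]
gbase D [0.4224 0.2733 0.015 ]
```

{"op": "carry_out", "data": {"moves": [[[0,0,3],[2,-1.9,-0.2],0],[[0,0,6],[5,-4.8,-0.5],0],[[0,0,9],[8.5,-8.1,-1],0],[[0,0,12],[12,-11.4,-1.5],0],[[0,0,15],[15.5,-14.7,-2],0],[[0,0,18],[19,-18,-2],0],[[0,0,21],[22.5,-21.3,-2],0],[[0,0,25],[26,-24.6,-2],0]]}}

```text
t: 0.95
tool_pos: [0.3479, -0.267, 0.2675]
eef_rot: [0.997, -0.08, 0.0, 0.0]
ft_force: [0.9, -0.1, -0.8]
grip_width: 0.0879
```

```bash
cat >> h.py <<'E'
def pose():
    o=arm.get_obs(); r=R.from_quat(o['eef_rot']); return o,np.array(o['tool_pos']),r
def show(target=None,yaw=None):
    o,p,r=pose(); M=r.as_matrix()
    print('t',round(o['t'],2),'p',p.round(4),'yaw',np.degrees(np.arctan2(M[1,0],M[0,0])).round(2),'z',M[:,2].round(4),'F',np.round(o['ft_force'],2),'w',round(o['grip_width'],4),'q',np.round(o['joint_pos'],2))
    if target is not None: print('shift cm (tool)',(M.T@(np.array(target)-p)*100).round(2))
E
python3 - <<'E'
from h import *
show([.47,.285,.27])
E
```

```text
t 0.95 p [ 0.3479 -0.267   0.2675] yaw -9.19 z [ 2.e-04 -1.e-04 -1.e+00] F [ 0.89 -0.09 -0.78] w 0.0879 q [-0.73 -0.34  1.59  0.    1.89  1.  ]
shift cm (tool) [  3.25 -56.44  -0.25]
```

{"op": "carry_out", "data": {"moves": [[[0,0,0],[1.3,-3.4,0],0],[[0,0,0],[3.2,-8.2,0],0],[[0,0,0],[5.1,-13,0],0],[[0,0,0],[7,-17.8,0],0],[[0,0,0],[8.9,-22.6,0],0],[[0,0,0],[10.8,-27.4,0],0],[[0,0,0],[12.4,-31.6,0],0],[[0,0,0],[13.4,-34.3,0],0]]}}

```text
t: 1.75
tool_pos: [0.5343, 0.0521, 0.2668]
eef_rot: [0.997, -0.077, -0.001, -0.0]
ft_force: [-0.0, -0.9, -0.3]
grip_width: 0.0878
```

```bash
cat >> h.py <<'E'
def wsave(name):
    o,p,r=pose(); c=arm.capture('wrist'); T=np.eye(4);T[:3,:3]=r.as_matrix();T[:3,3]=p
    c['cam_to_world']=T@np.array(c['mount']); cv2.imwrite('pics/'+name+'.png',c['frame'][:,:,::-1]); np.savez('pics/'+name+'.npz',**c)
    cv2.imwrite('pics/'+name+'x.png',cv2.resize(c['frame'][:,:,::-1],None,fx=1.5,fy=1.5,interpolation=cv2.INTER_CUBIC)); return c
E
python3 - <<'E'
from h import *
show([.482,.304,.27]); wsave('w2')
E
```

```text
t 1.75 p [0.5343 0.0521 0.2668] yaw -8.89 z [-1.e-03  6.e-04 -1.e+00] F [-0.05 -0.86 -0.31] w 0.0878 q [ 0.03 -0.07  1.36  0.    1.85  1.76]
shift cm (tool) [ -9.06 -24.08  -0.3 ]
```

View pics/w2x.png

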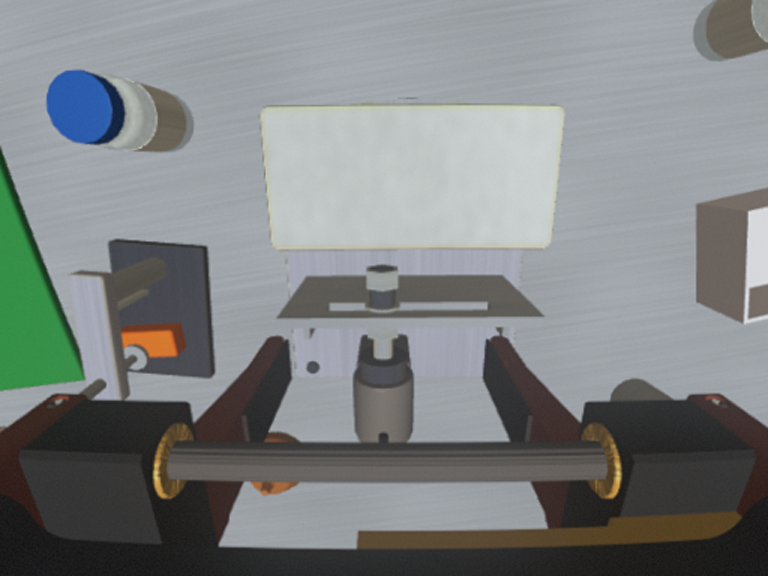

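```bash
python3 - <<'E'
from h import *
W=dict(np.load('pics/w2.npz'))
np.set_printoptions(precision=4,suppress=True)
g=lambda x,y:((x+.5)/1.5-.5,(y+.5)/1.5-.5)
for n,p,z in[('plateL',(278,317),.13),('plateR',(543,317),.13),('hL',(274,248),.13),('hR',(550,247),.13),('hbL',(262,107),.13),('hbR',(563,107),.13),('head back',(382,267),.117),('headmid',(382,278),.117),('head front',(382,290),.117)]:
    print(n,plane(W,g(*p),z))
E
python3 -c "
import cv2
a=cv2.imread('pics/w2.png')[160:230,170:340]
cv2.imwrite('pics/c3.png',cv2.resize(a,None,fx=4.6,fy=4.6,interpolation=cv2.INTER_CUBIC))"
```

```text
plateL [0.5241 0.1352 0.13  ]
plateR [ 0.4939 -0.0591  0.13  ]
hL [0.5751 0.1258 0.13  ]
hR [ 0.5462 -0.0659  0.13  ]
hbL [0.6658 0.1124 0.13  ]
hbR [ 0.6368 -0.0781  0.13  ]
head back [0.5466 0.0538 0.117 ]
headmid [0.5383 0.0552 0.117 ]
head front [0.529  0.0566 0.117 ]
```

View pics/c3.png

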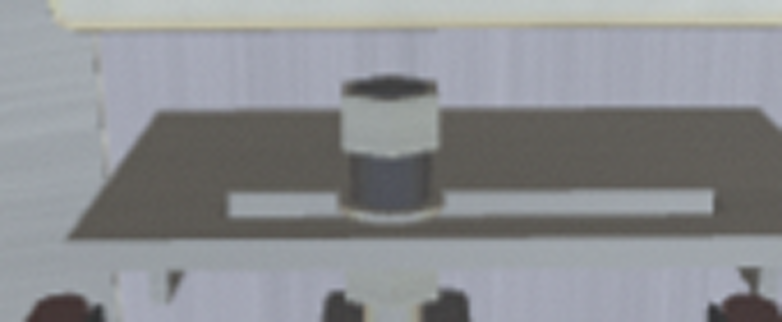

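The head is at wrist crop (390,126), i.e. image (254.8,187.4). That puts the bolt at about (0.537, 0.0555) with slicer yaw -8.7°. Next I'll go to the gauge.

{"op": "carry_out", "data": {"moves": [[[0,0,0],[-1,-2.6,0],0],[[0,0,0],[-2.4,-6.4,0],0],[[0,0,0],[-3.9,-10.4,0],0],[[0,0,0],[-5.4,-14.4,0],0],[[0,0,0],[-6.8,-18,0],0],[[0,0,0],[-8,-21.2,0],0],[[0,0,0],[-8.8,-23.3,0],0],[[0,0,0],[-9.1,-24.1,0],0]]}}

```text
t: 2.6
tool_pos: [0.4807, 0.3029, 0.2671]
eef_rot: [0.997, -0.077, -0.001, 0.0]
ft_force: [0.6, 0.5, -0.1]
grip_width: 0.088
```

```bash
python3 - <<'E'
from h import *
show([.482,.304,.27]); wsave('w3')
E
```

```text
t 2.6 p [0.4807 0.3029 0.2671] yaw -8.88 z [-1.e-03 -2.e-04 -1.e+00] F [ 0.58  0.52 -0.12] w 0.088 q [0.5  0.01 1.28 0.   1.85 2.23]
shift cm (tool) [ 0.11 -0.13 -0.29]
```

View pics/w3x.png

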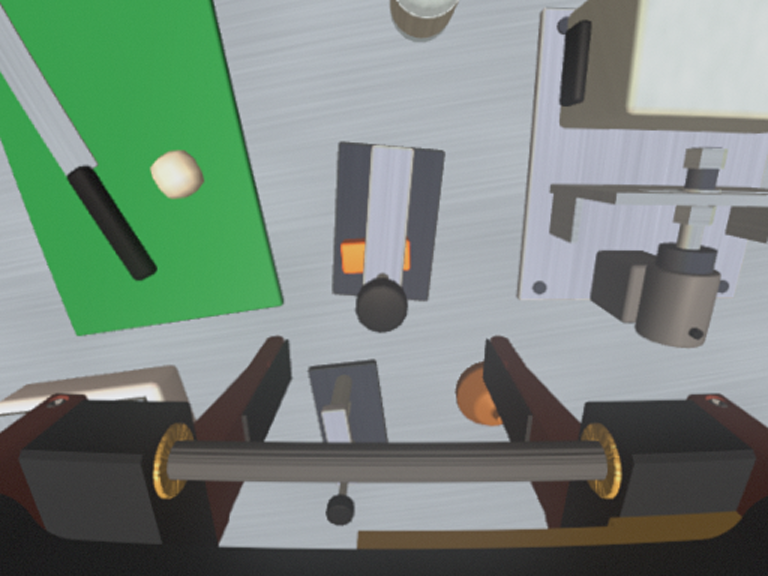

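```bash
python3 - <<'E'
from h import *
np.set_printoptions(precision=4,suppress=True)
W=dict(np.load('pics/w3.npz'))
g=lambda x,y:((x+.5)/1.5-.5,(y+.5)/1.5-.5)
for p in[(382,305),(382,280),(382,331),(356,303),(407,303)]: print(plane(W,g(*p),.182))
E
python3 -c "
import cv2
a=cv2.imread('pics/w3.png')[175:230,220:290]
cv2.imwrite('pics/c4.png',cv2.resize(a*2,None,fx=9,fy=9,interpolation=cv2.INTER_CUBIC))"
```

```text
[0.4862 0.3048 0.182 ]
[0.5014 0.3024 0.182 ]
[0.4697 0.3075 0.182 ]
[0.4898 0.3198 0.182 ]
[0.4852 0.29   0.182 ]
```

View pics/c4.png

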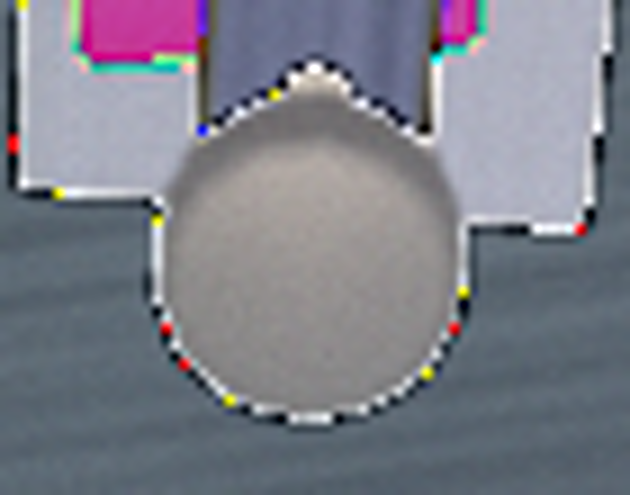

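{"op": "carry_out", "data": {"moves": [[[0,0,0],[0.2,-0.2,0],1],[[0,0,0],[0.2,-0.2,0],1],[[0,0,0],[0.2,-0.2,0.8],1],[[0,0,0],[0.2,-0.2,2],1],[[0,0,0],[0.2,-0.2,3.2],1],[[0,0,0],[0.2,-0.2,4.2],1],[[0,0,0],[0.2,-0.2,4.8],1],[[0,0,0],[0.2,-0.2,5],1]], "squeeze": 20}}

```text
t: 3.45
tool_pos: [0.4834, 0.3027, 0.2162]
eef_rot: [0.997, -0.079, -0.001, 0.001]
ft_force: [0.9, -0.1, 0.3]
grip_width: 0.0275
```

```bash
python3 - <<'E'
from h import *
show([.4835,.305,.207]); wsave('w4'); save('side','s4')
a=cv2.imread('pics/s4.png')[165:335,170:310]
cv2.imwrite('pics/c5.png',cv2.resize(a,None,fx=3.5,fy=3.5,interpolation=cv2.INTER_CUBIC))
E
```

```text
t 3.45 p [0.4834 0.3027 0.2162] yaw -9.02 z [-1.6e-03 -9.0e-04 -1.0e+00] F [ 0.86 -0.08  0.33] w 0.0275 q [ 0.5   0.01  1.37 -0.    1.76  2.23]
shift cm (tool) [-0.03 -0.23  0.92]
```

View pics/w4x.png

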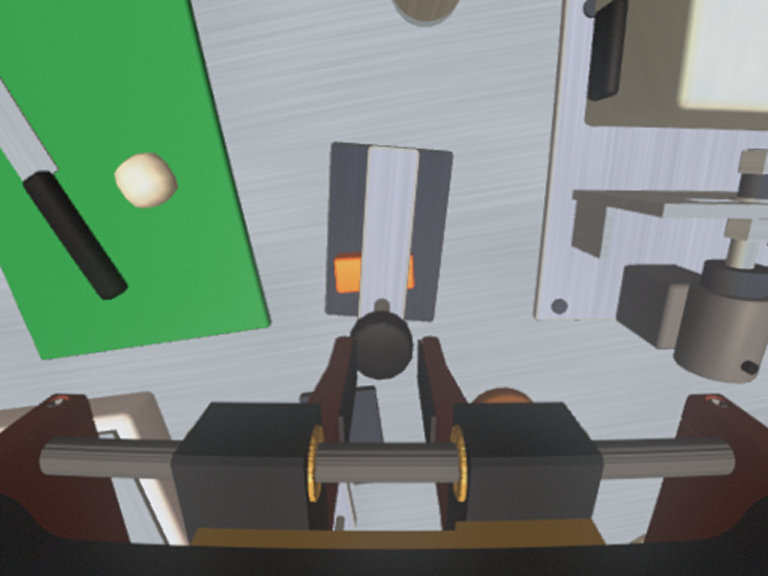

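View pics/c5.png

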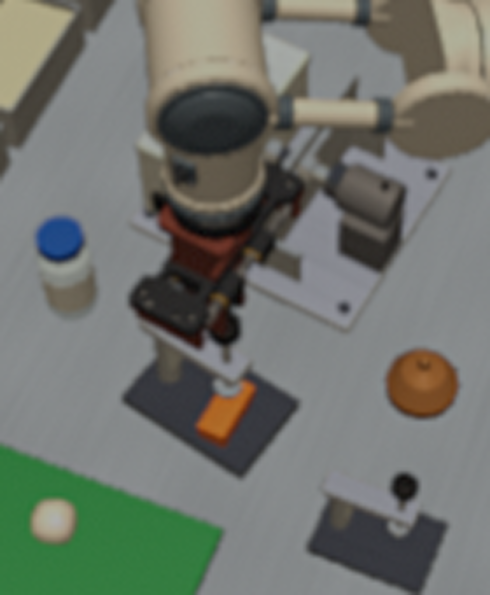

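```bash
python3 - <<'E'
from h import *
W=dict(np.load('pics/w4.npz'))
g=lambda x,y:((x+.5)/1.5-.5,(y+.5)/1.5-.5)
for p in[(382,345),(382,311),(382,379),(351,345),(412,345)]: print(plane(W,g(*p),.182).round(4))
E
```

```text
[0.487  0.3043 0.182 ]
[0.5039 0.3016 0.182 ]
[0.469  0.3072 0.182 ]
[0.4893 0.3188 0.182 ]
[0.4848 0.2903 0.182 ]
```

{"op": "carry_out", "data": {"moves": [[[0,0,0],[0,-0.1,0],1],[[0,0,0],[0,-0.2,0],1],[[0,0,0],[0,-0.2,0],1],[[0,0,0],[0,-0.2,0.2],1],[[0,0,0],[0,-0.2,0.4],1],[[0,0,0],[0,-0.2,0.6],1],[[0,0,0],[0,-0.2,0.7],1],[[0,0,0],[0,-0.2,0.7],1]]}}

```text
t: 4.35
tool_pos: [0.484, 0.3048, 0.2103]
eef_rot: [0.997, -0.079, -0.0, 0.0]
ft_force: [0.5, 0.4, -0.2]
grip_width: 0.0007
```

{"op": "carry_out", "data": {"moves": [[[0,0,0],[0,0,0.2],1],[[0,0,0],[0,0,0.5],1],[[0,0,0],[0,0,0.8],1],[[0,0,0],[0,0,1.1],1],[[0,0,0],[0,0,1.4],1],[[0,0,0],[0,0,1.7],1],[[0,0,0],[0,0,1.9],1],[[0,0,0],[0,0,2],1]]}}

```text
t: 5.15
tool_pos: [0.4842, 0.3049, 0.1905]
eef_rot: [0.997, -0.079, 0.0, -0.0]
ft_force: [0.7, 0.5, 1.8]
grip_width: 0.0006
```

```bash
python3 - <<'E'
from h import *
show([.484,.3048,.178]);save('side','s5')
a=cv2.imread('pics/s5.png')[225:335,180:290]
cv2.imwrite('pics/c6.png',cv2.resize(a,None,fx=5,fy=5,interpolation=cv2.INTER_CUBIC))
E
```

```text
t 5.15 p [0.4842 0.3049 0.1905] yaw -9.03 z [ 3.e-04  1.e-04 -1.e+00] F [0.67 0.47 1.82] w 0.0006 q [ 0.5   0.01  1.41 -0.    1.72  2.23]
shift cm (tool) [-0.02  0.01  1.25]
```

View pics/c6.png

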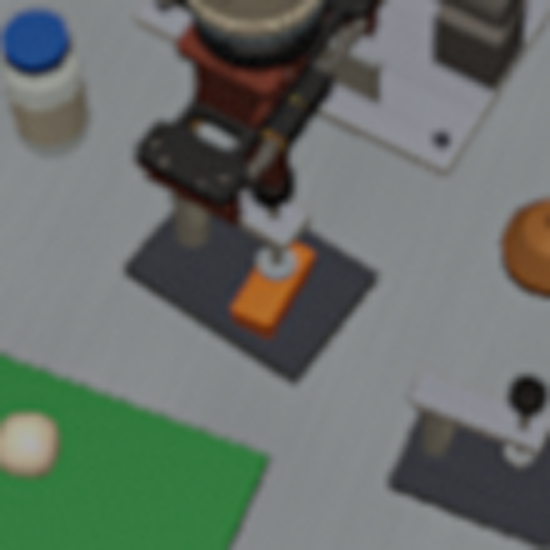

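The knob is going down and the foot is nearing the carrot (crop 277,262). I'll continue to about 29 mm of travel.

{"op": "carry_out", "data": {"moves": [[[0,0,0],[0,0,0.3],1],[[0,0,0],[0,0,0.6],1],[[0,0,0],[0,0,0.8],1],[[0,0,0],[0,0,1.0],1],[[0,0,0],[0,0,1.1],1],[[0,0,0],[0,0,1.2],1],[[0,0,0],[0,0,1.2],1],[[0,0,0],[0,0,1.2],1]]}}

```text
t: 6.0
tool_pos: [0.4842, 0.3049, 0.1789]
eef_rot: [0.997, -0.079, 0.0, -0.0]
ft_force: [0.8, -0.2, 5.3]
grip_width: 0.0003
```

```bash
python3 - <<'E'
from h import *
show([.484,.3048,.178])
E
```

```text
t 6.0 p [0.4842 0.3049 0.1789] yaw -9.03 z [ 4.e-04  2.e-04 -1.e+00] F [ 0.81 -0.15  5.27] w 0.0003 q [ 0.5   0.01  1.43 -0.    1.7   2.23]
shift cm (tool) [-0.01  0.01  0.09]
```

A force of 5.3 N matches the springs at 28 mm (5.2 N expected). I'll go 1 mm deeper and hold.

{"op": "carry_out", "data": {"moves": [[[0,0,0],[0,0,0.1],1],[[0,0,0],[0,0,0.1],1],[[0,0,0],[0,0,0.1],1],[[0,0,0],[0,0,0.1],1],[[0,0,0],[0,0,0.1],1],[[0,0,0],[0,0,0.1],1],[[0,0,0],[0,0,0.1],1],[[0,0,0],[0,0,0.1],1]]}}

```text
t: 6.8
tool_pos: [0.4842, 0.3049, 0.1778]
eef_rot: [0.997, -0.079, 0.0, -0.0]
ft_force: [0.4, 0.1, 4.3]
grip_width: 0.0005
```

{"op": "carry_out", "data": {"moves": [[[0,0,0],[0,0,-0.4],1],[[0,0,0],[0,0,-1],1],[[0,0,0],[0,0,-1.8],1],[[0,0,0],[0,0,-2.8],1],[[0,0,0],[0,0,-4],1],[[0,0,0],[0,0,-6],1],[[0,0,0],[0,0,-8],1],[[0,0,0],[0,0,-9],1]]}}

```text
t: 7.6
tool_pos: [0.4842, 0.305, 0.2703]
eef_rot: [0.997, -0.079, 0.001, -0.001]
ft_force: [0.6, 0.2, 0.1]
grip_width: 0.0002
```

```bash
python3 - <<'E'
from h import *
show([.5373,.0555,.267]);save('side','s6')
a=cv2.imread('pics/s6.png')[165:335,170:310]
cv2.imwrite('pics/c7.png',cv2.resize(a,None,fx=3.5,fy=3.5,interpolation=cv2.INTER_CUBIC))
E
```

```text
t 7.6 p [0.4842 0.305  0.2703] yaw -9.02 z [ 0.002   0.0011 -1.    ] F [0.62 0.17 0.09] w 0.0002 q [0.5  0.02 1.26 0.   1.85 2.23]
shift cm (tool) [ 9.15 23.81  0.31]
```

View pics/c7.png

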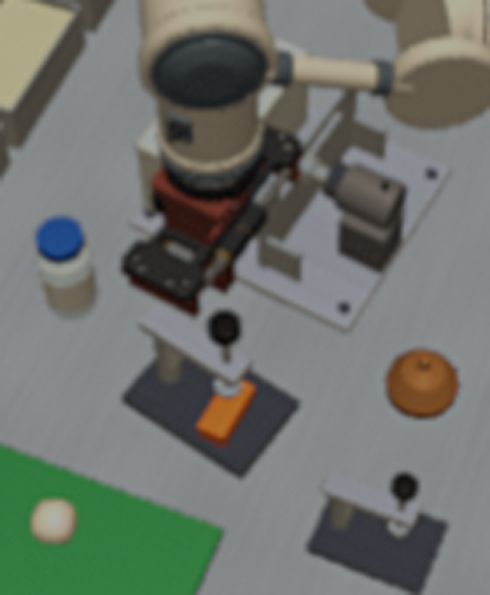

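The gauge is up and the carrot is still under the foot. The two force readings at the hold differ by 1 N because of noise. There's time to spare, so I'll press once more, slightly deeper at about 31 mm, to confirm the reading.

{"op": "carry_out", "data": {"moves": [[[0,0,0],[0,0,2],1],[[0,0,0],[0,0,4],1],[[0,0,0],[0,0,5.4],1],[[0,0,0],[0,0,6.2],1],[[0,0,0],[0,0,7],1],[[0,0,0],[0,0,7.8],1],[[0,0,0],[0,0,8.5],1],[[0,0,0],[0,0,9],1]]}}

```text
t: 8.45
tool_pos: [0.4842, 0.3049, 0.1779]
eef_rot: [0.997, -0.079, 0.0, -0.0]
ft_force: [-2.5, -1.2, 5.6]
grip_width: 0.0004
```

{"op": "carry_out", "data": {"moves": [[[0,0,0],[0,0,0.15],1],[[0,0,0],[0,0,0.15],1],[[0,0,0],[0,0,0.15],1],[[0,0,0],[0,0,0.15],1],[[0,0,0],[0,0,0.15],1],[[0,0,0],[0,0,0.15],1],[[0,0,0],[0,0,0.15],1],[[0,0,0],[0,0,0.15],1]]}}

```text
t: 9.25
tool_pos: [0.4842, 0.3049, 0.1772]
eef_rot: [0.997, -0.079, 0.0, -0.0]
ft_force: [-3.5, -2.2, 5.2]
grip_width: 0.0002
```

```bash
python3 - <<'E'
from h import *
f=[]
for i in range(8):
    o=arm.get_obs(); f.append(o['ft_force'][2]); arm.capture('side')
print(np.round(f,2),np.mean(f)); show(); save('side','s7')
a=cv2.imread('pics/s7.png')[225:335,180:290]
cv2.imwrite('pics/c8.png',cv2.resize(a,None,fx=5,fy=5,interpolation=cv2.INTER_CUBIC))
E
```

```text
[5.15 5.1  5.32 6.03 5.94 4.86 5.51 6.21] 5.514442182551285
t 9.65 p [0.4842 0.3049 0.1773] yaw -9.02 z [ 1.e-03  6.e-04 -1.e+00] F [-2.16 -0.73  5.42] w 0.0005 q [ 0.5   0.01  1.44 -0.    1.69  2.23]
```

View pics/c8.png

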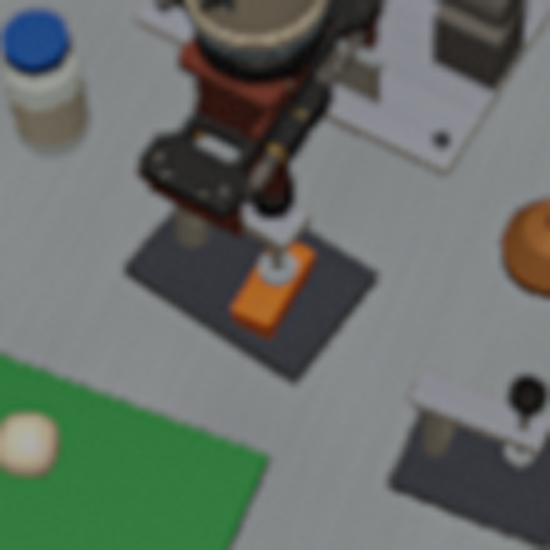

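The mean is 5.5 N at 29.7 mm, against 5.7 N expected, so the foot is sprung on the carrot. I'll release.

{"op": "carry_out", "data": {"moves": [[[0,0,0],[0,0,-0.4],1],[[0,0,0],[0,0,-1],1],[[0,0,0],[0,0,-1.8],1],[[0,0,0],[0,0,-2.8],1],[[0,0,0],[0,0,-4],1],[[0,0,0],[0,0,-6],0],[[0,0,0],[0,0,-8],0],[[0,0,0],[0,0,-9.2],0]]}}

```text
t: 10.5
tool_pos: [0.4844, 0.305, 0.2706]
eef_rot: [0.997, -0.079, 0.001, -0.001]
ft_force: [-0.1, 0.3, 0.1]
grip_width: 0.021
```

{"op": "carry_out", "data": {"moves": [[[0,0,0],[1,2.6,0],0],[[0,0,0],[2.4,6.4,0],0],[[0,0,0],[3.9,10.4,0],0],[[0,0,0],[5.4,14.4,0],0],[[0,0,0],[6.8,18,0],0],[[0,0,0],[8,21.2,0],0],[[0,0,0],[8.9,23.2,0],0],[[0,0,0],[9.2,23.8,0],0]]}}

```text
t: 11.3
tool_pos: [0.5379, 0.0533, 0.2681]
eef_rot: [0.997, -0.08, -0.0, 0.0]
ft_force: [-0.2, 0.9, 0.6]
grip_width: 0.0849
```

```bash
python3 - <<'E'
from h import *
show([.5373,.0555,.2]); wsave('w8'); save('side','s8')
a=cv2.imread('pics/s8.png')[225:335,180:290]
cv2.imwrite('pics/c9.png',cv2.resize(a,None,fx=5,fy=5,interpolation=cv2.INTER_CUBIC))
a=cv2.imread('pics/w8.png')[160:230,170:340]
cv2.imwrite('pics/c10.png',cv2.resize(a,None,fx=4.6,fy=4.6,interpolation=cv2.INTER_CUBIC))
E
```

```text
t 11.3 p [0.5379 0.0533 0.2681] yaw -9.19 z [-3.e-04 -5.e-04 -1.e+00] F [-0.19  0.93  0.62] w 0.0849 q [ 0.04 -0.06  1.35 -0.    1.85  1.77]
shift cm (tool) [-0.1  -0.21  6.81]
```

View pics/c9.png

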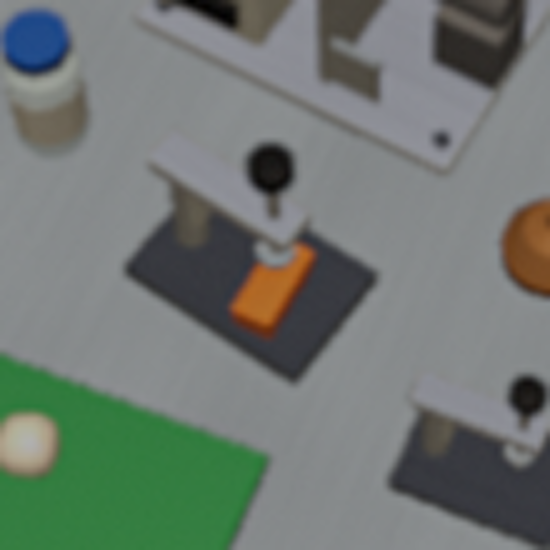

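View pics/c10.png

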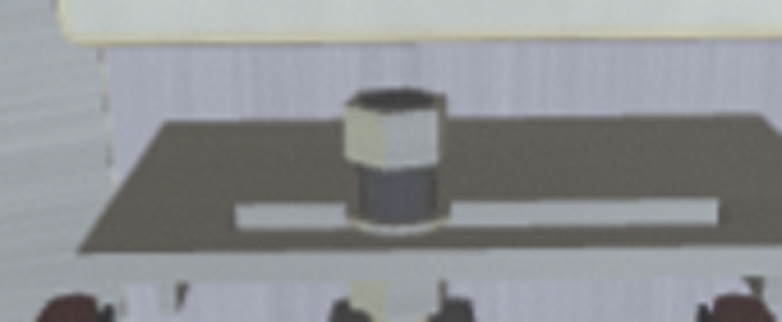

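```bash
python3 - <<'E'
from h import *
W=dict(np.load('pics/w8.npz'))
f=lambda x,y:(170+(x+.5)/4.6-.5,160+(y+.5)/4.6-.5)
b=plane(W,f(395,138),.117);print(b.round(4),plane(W,f(397,195),.115).round(4))
L,Rr=plane(W,f(62,38),.13),plane(W,f(79,250),.13);print('housing L',L.round(4),'plate L',Rr.round(4))
s=dict(np.load('pics/scene1.npz'))
show([.5375,.0553,.2])
E
```

```text
[0.5363 0.056  0.117 ] [0.5209 0.0581 0.115 ]
housing L [0.5761 0.1272 0.13  ] plate L [0.5243 0.1358 0.13  ]
t 11.4 p [0.5377 0.0549 0.2681] yaw -9.11 z [-4.e-04  2.e-04 -1.e+00] F [-0.23 -0.47  0.14] w 0.0876 q [ 0.04 -0.06  1.35  0.    1.85  1.77]
shift cm (tool) [-0.03 -0.03  6.81]
```

{"op": "carry_out", "data": {"moves": [[[0,0,-0.4],[0,-0.1,1],0],[[0,0,-0.4],[0,-0.1,2.5],0],[[0,0,-0.4],[0,-0.1,4.5],0],[[0,0,-0.4],[0,-0.1,6.5],0],[[0,0,-0.4],[0,-0.1,8.2],0],[[0,0,-0.4],[0,-0.1,9.4],0],[[0,0,-0.4],[0,-0.1,10],0],[[0,0,-0.4],[0,-0.1,10],0]]}}

```text
t: 12.2
tool_pos: [0.5372, 0.0568, 0.1669]
eef_rot: [0.997, -0.075, -0.001, 0.0]
ft_force: [-0.1, -0.2, 0.3]
grip_width: 0.0879
```

```bash
python3 - <<'E'
from h import *
show([.537,.0555,.111]); wsave('w9'); save('side','s9'); save('scene','n9')
a=cv2.imread('pics/s9.png')[150:280,190:310]
cv2.imwrite('pics/c11.png',cv2.resize(a,None,fx=4.5,fy=4.5,interpolation=cv2.INTER_CUBIC))
E
```

```text
t 12.2 p [0.5372 0.0568 0.1669] yaw -8.59 z [-0.0019 -0.     -1.    ] F [-0.06 -0.16  0.34] w 0.0879 q [ 0.04 -0.07  1.53  0.    1.68  1.76]
shift cm (tool) [0.01 0.13 5.59]
```

View pics/w9x.png

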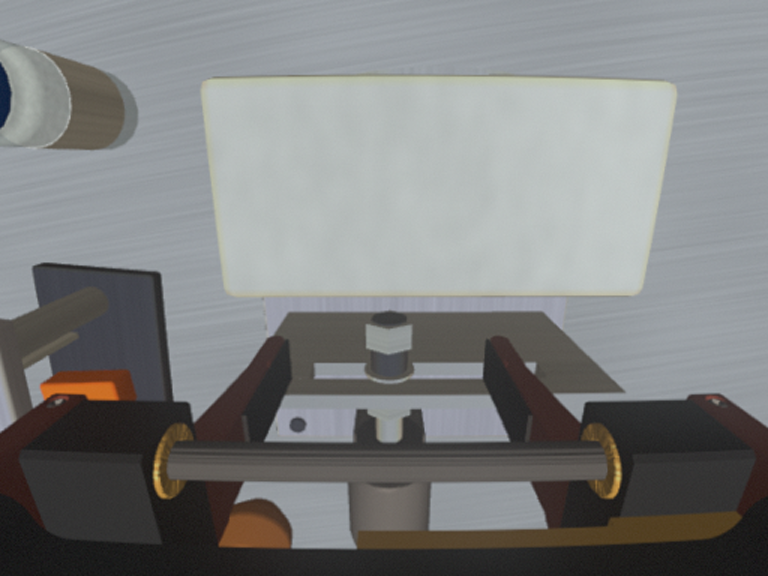

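View pics/c11.png

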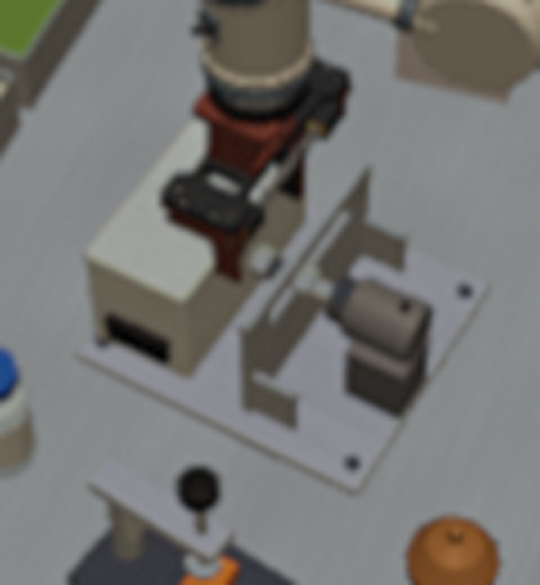

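```bash
python3 - <<'E'
from h import *
W=dict(np.load('pics/w9.npz'))
g=lambda x,y:((x+.5)/1.5-.5,(y+.5)/1.5-.5)
Rz=R.from_euler('z',-8.7,degrees=True).as_matrix()
for n,p,z in[('head back',(389,325),.118),('head front',(389,352),.118),('house',(389,295),.13),('plate top back',(450,379),.13),('plate top front',(450,393),.13)]:
    P=plane(W,g(*p),z); print(n,P.round(4),'slicer-dir x',(Rz.T@(P-[.537,.0555,0])).round(4))
show()
E
```

```text
head back [0.5443 0.0545 0.118 ] slicer-dir x [0.0074 0.0002 0.118 ]
head front [0.5294 0.0567 0.118 ] slicer-dir x [-7.70e-03  1.00e-04  1.18e-01]
house [0.564  0.0517 0.13  ] slicer-dir x [0.0273 0.0003 0.13  ]
plate top back [0.5162 0.0282 0.13  ] slicer-dir x [-0.0164 -0.0301  0.13  ]
plate top front [0.5082 0.029  0.13  ] slicer-dir x [-0.0244 -0.0306  0.13  ]
t 12.35 p [0.5381 0.0565 0.1691] yaw -8.62 z [ 1.6e-03  1.0e-04 -1.0e+00] F [-0.71  0.34  0.24] w 0.0876 q [ 0.04 -0.07  1.53  0.    1.68  1.76]
```

The head's centre agrees with (0.537, 0.0555), so I'll descend into the gap.

{"op": "carry_out", "data": {"moves": [[[0,0,0],[-0.1,0.1,0.5],0],[[0,0,0],[-0.1,0.1,1.3],0],[[0,0,0],[-0.1,0.1,2.2],0],[[0,0,0],[-0.1,0.1,3.2],0],[[0,0,0],[-0.1,0.1,4.2],0],[[0,0,0],[-0.1,0.1,5.1],0],[[0,0,0],[-0.1,0.1,5.6],0],[[0,0,0],[-0.1,0.1,5.7],0]]}}

```text
t: 13.15
tool_pos: [0.5362, 0.0555, 0.11]
eef_rot: [0.997, -0.075, -0.001, 0.0]
ft_force: [-0.2, 0.6, 0.4]
grip_width: 0.0878
```

```bash
python3 - <<'E'
from h import *
wsave('w10');show([.537,.0555,.111])
E
```

```text
t 13.2 p [0.5364 0.0555 0.1105] yaw -8.63 z [-8.e-04 -1.e-04 -1.e+00] F [0.09 0.17 0.25] w 0.088 q [ 0.04 -0.05  1.62 -0.    1.58  1.76]
shift cm (tool) [ 0.06 -0.01 -0.05]
```

View pics/w10x.png

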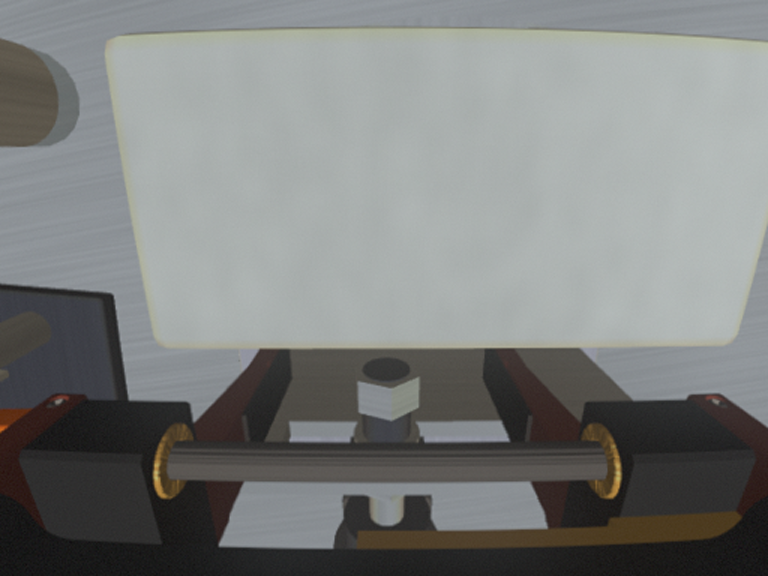

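The head is centred between the pads, so I'll close on it.

{"op": "carry_out", "data": {"moves": [[[0,0,0],[0.05,0,0],1],[[0,0,0],[0.05,0,0],1],[[0,0,0],[0.05,0,0],1],[[0,0,0],[0.05,0,0],1],[[0,0,0],[0.05,0,0],1],[[0,0,0],[0.05,0,0],1],[[0,0,0],[0.05,0,0],1],[[0,0,0],[0.05,0,0],1]], "squeeze": 50}}

```text
t: 14.0
tool_pos: [0.5371, 0.0555, 0.1111]
eef_rot: [0.997, -0.075, -0.0, 0.0]
ft_force: [0.7, -0.3, 1.2]
grip_width: 0.0274
```

{"op": "carry_out", "data": {"moves": [[[0,0,0],[0,0,0],1],[[0,0,0],[0,0,0],1],[[0,0,0],[0,0,0],1],[[0,0,0],[0,0,0],1],[[0,0,0],[0,0,0],1],[[0,0,0],[0,0,0],1],[[0,0,0],[0,0,0],1],[[0,0,0],[0,0,0],1]]}}

```text
t: 14.8
tool_pos: [0.5371, 0.0556, 0.1111]
eef_rot: [0.997, -0.075, 0.0, -0.0]
ft_force: [0.6, 2.6, -0.9]
grip_width: 0.0248
```

```bash
python3 - <<'E'
from h import *
wsave('w11');show([.537,.0555,.111]);print(arm.get_obs()['moment'])
a=cv2.imread('pics/w11.png')[220:350,190:330]
cv2.imwrite('pics/c12.png',cv2.resize(a,None,fx=4.5,fy=4.5,interpolation=cv2.INTER_CUBIC))
E
```

```text
t 14.85 p [0.5371 0.0556 0.1111] yaw -8.62 z [ 0.e+00  2.e-04 -1.e+00] F [0.65 0.92 0.11] w 0.0252 q [ 0.04 -0.05  1.62  0.    1.58  1.76]
shift cm (tool) [-0.01  0.01  0.01]
[ 0.43886573 -0.04815775 -0.00739858]
```

View pics/c12.png

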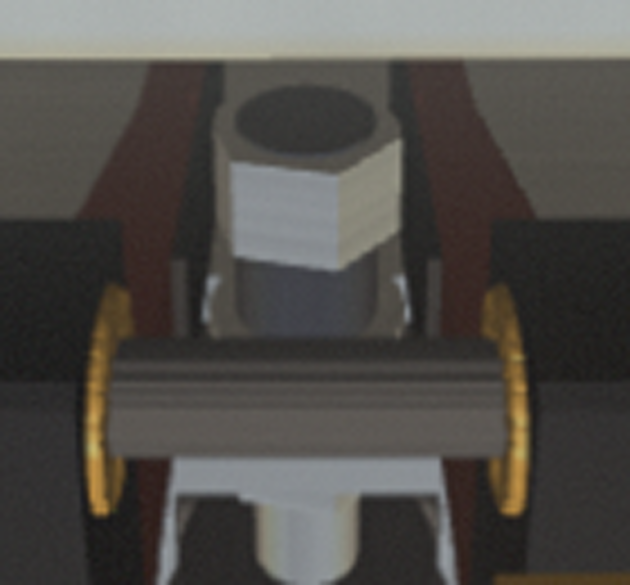

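{"op": "carry_out", "data": {"moves": [[[0,0,0],[0,0,0],1],[[0,0,0],[0,0,0],1],[[0,0,0],[0,0,0],1],[[0,0,0],[0,0,0],1],[[0,0,0],[0,0,0],1],[[0,0,0],[0,0,0],1],[[0,0,0],[0,0,0],1],[[0,0,0],[0,0,0],1]]}}

```text
t: 15.65
tool_pos: [0.5371, 0.0556, 0.1111]
eef_rot: [0.997, -0.075, 0.0, -0.0]
ft_force: [-0.3, 2.6, -0.4]
grip_width: 0.025
```

{"op": "carry_out", "data": {"moves": [[[0,0,0],[0,0,0],1],[[0,0,0],[0,0,0],1],[[0,0,0],[0,0,0],1],[[0,0,0],[0,0,0],1],[[0,0,0],[0,0,0],1],[[0,0,0],[0,0,0],1],[[0,0,0],[0,0,0],1],[[0,0,0],[0,0,0],1]]}}

```text
t: 16.45
tool_pos: [0.5371, 0.0555, 0.1111]
eef_rot: [0.997, -0.075, 0.0, -0.0]
ft_force: [1.5, 4.2, -0.2]
grip_width: 0.0251
```

```bash
python3 - <<'E'
from h import *
wsave('w12');show();print(arm.get_obs()['moment']);save('scene','n12')
a=cv2.imread('pics/w12.png')[220:350,190:330];b=cv2.imread('pics/w11.png')[220:350,190:330]
print('diff',np.abs(a.astype(int)-b).mean(), cv2.absdiff(a,b)[:65,40:100].mean())
cv2.imwrite('pics/c13.png',cv2.resize(a,None,fx=4.5,fy=4.5,interpolation=cv2.INTER_CUBIC))
E
```

```text
t 16.5 p [0.5371 0.0556 0.1111] yaw -8.62 z [ 0.e+00  2.e-04 -1.e+00] F [ 0.7   3.66 -0.  ] w 0.0247 q [ 0.04 -0.05  1.62  0.    1.58  1.76]
[ 0.8563214  -0.17360934 -0.07041312]
diff 1.415054945054945 1.2441880341880343
```

View pics/c13.png

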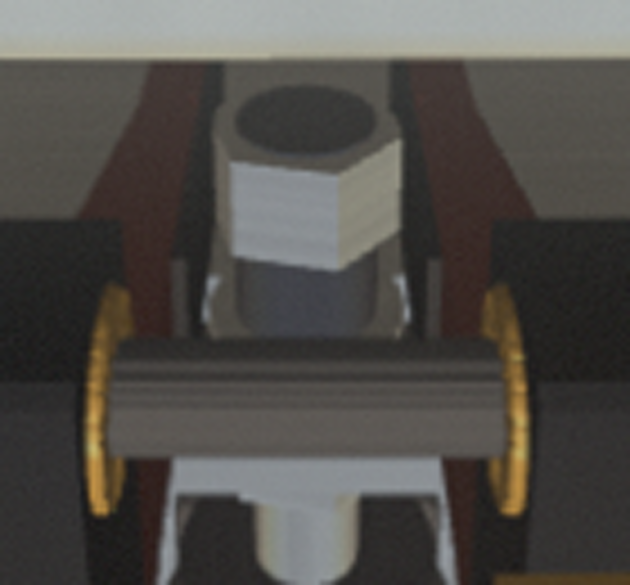

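View pics/n12.png

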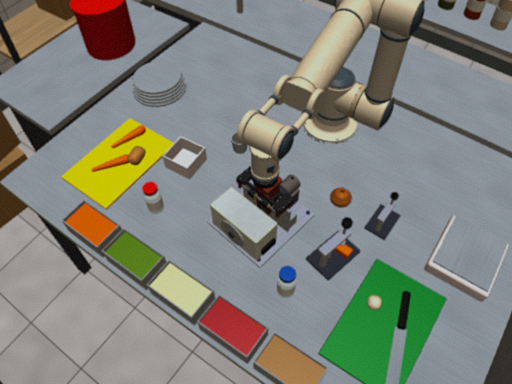

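The head stood still over 1.6 s: the two pictures differ only by noise, and the opening stays at 25 mm. The gauge is up and everything else is in place, so I'll hand in.

```bash
python3 - <<'E'
from h import *
print(arm.close_job()); show()
E
```

```text
the job is handed in; nothing more can be done
None
the job is handed in; nothing more can be done
```

I pressed the gauge, let it rise, gripped the bolt head, and handed the job in at about 16.5 s with the head still gripped. The interface reports no verdict.

- **Gauge:** I pressed the larger gauge's knob down about 29 mm, let it rise, then pressed again to 29.7 mm to check. I repeated it because two readings during the first press differed by 1 N (5.3 and 4.3 N), which is about the sensor's noise. The second press averaged 5.5 N against 5.7 N expected from the springs. Both times the gauge rose again, and the carrot block was still under the foot.
- **Bolt:** The pads closed on the hex head with a 50 N squeeze. By my measurement the grasp point is within about 2 mm of the head's centre. The opening reads 25 mm, so the pads are nearly flush on the 24 mm flats. Two wrist pictures 1.6 s apart differed only by noise, so the bolt stands still.
- **Checks that weren't clean:** The sideways wrist force crept up from about 1 N to 4 N while holding, and the wrist moment rose from 0.44 to 0.86 N m. I left this alone as it is far below the limits.
- **Bystanders:** The final overview shows no bystander shifted or tipped. The steel cup is partly hidden by the arm in that view.

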